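# Screw the raised foot of the pastry board down to the worktop

## Robot

A 6-joint arm with a two-finger parallel gripper is mounted at the origin on a cart in front of the work surface, level with it; the furniture and walls round the work are solid. World frame = base frame: x ahead of the robot, y to its left, z up, the work surface at z = 0. Lengths are in m, angles in rad, forces in N, time in s.
With the tool pointing down it reaches from about 0.3 to 0.775 m from the base axis. Payload 14.6 kg.
Tool frame: the origin (TCP) lies on the centre line of the jaws, within the pads' length; the fingertips stand 19 mm ahead of it and the grasp point (between the pads) is the TCP; z points along the fingers, y is the direction in which the jaws open and shut (so a half turn about z gives the same grasp; the last joint's range is limited). The gripper opens to 94 mm and grips with 3 to 60 N. Pads are 16 mm wide; open, the fingers measure 119 mm over their backs; the gripper's body (75 mm by 177 mm) begins 78 mm behind the grasp point.
Start: joints at [1.154, 0.3, 1.521, -0, 1.321, -0.067], TCP at [0.188, 0.517, 0.224] pointing down, gripper open.
Joint ranges: [-3.03, 3.03], [-0.79, 2.21], [0.23, 2.52], [-1.04, 4.18], [0, 3.07], [-2.55, 2.55]. Speed limits (rad/s): [2.22, 2.22, 2.57, 3.14, 3.14, 3.14].

## Interface

Orientations are given as [roll, pitch, yaw] about the fixed x, y, z axes, in that order (R = Rz(yaw) Ry(pitch) Rx(roll)).
In Python, from station import ctrl gives the robot as it stands. The module is installed in compiled form; this text tells all that it offers.
- The arm moves only by the shell command python3 -m creep 'ROWS' [FORCE]. ROWS is a JSON object of lists of equal length, an entry for each row: "translation": the shift along the world's x, y, z in mm, a list of three; "yaw": the turn about the world's z in rad; "gripper": the closure in counts, from 0 (fully open) to 255 (shut). A call has 1 to 5 rows; each row is the pose to reach, as a shift and turn from the pose measured when the call began; what a row does not reach only later rows make up. A row lasts 1/12 s, in which the tool goes at most 41.7 mm and 7.16 degrees, less where a joint would pass 70% of its speed; a pose out of reach is approached as far as the arm can. A call with a gripper value outside its range is refused whole. The fingers move at their own pace and stop on an object; FORCE is the grip in N (left out, the last holds). Time passes only in rows, so rows that repeat a pose let the fingers close. It gives the time, the measured TCP pose, the force and the opening at its end, in the units of the state.
- ctrl.get_obs(): the state, without advancing time (a new reading comes with each control period).
- ctrl.camera(name): name is "scene" or "side" or "wrist"; returns a dict with "pixels" (400x640x3 uint8, red, green, blue), "depth" (400x640 float32, m along the optical axis (not along the pixel's ray), 0 where there is no reading), "fx", "fy", "cx", "cy" (pixels), "R" (3x3) and "t" (3): a world point X has camera coordinates R X + t; the wrist camera has in their place "tool_from_camera" (4x4, takes a point from camera to tool coordinates, whose origin is the TCP and whose axes are the flange's). Camera axes: x right, y down, z forward; pixel columns grow to the right and rows downward; lengths in m; the calibration is good to about 2 mm. A picture is of the moment at which its call begins: read the wrist's pose just before it.
- ctrl.hand_in(): hands the job in, once; it reports no verdict.
The state is a dict: "time_s": time; "qpos": joint angles; "joint_vel": joint speeds; "tau": joint torques, N m; "ee_pos": TCP position; "eef_rot": TCP orientation; "force": force on the tool from outside, world axes, zero at the start; "moment": the same for the moment, N m; "grip_width": finger opening in m.
Only numpy, scipy, OpenCV 4.12 (cv2) and the standard library are available. Lean on these libraries where they do the work, as an engineer would, in place of code of your own. Each camera call takes 0.05 s, during which the arm holds its last target. There are 200 camera calls.

## Task

One of the two screw feet at the front of the marble pastry board hangs in the air, so its knob stands a little higher than the other one. Turn its black knob clockwise, seen from above, until the foot just rests on the worktop without jacking the board up, then let go. Do not turn the other foot's knob, and leave the board where it is.

Things in the scene. Friction and masses are not known exactly. Their poses are not given: they have to be found in the camera images.
- board: heavy white marble board (4.5 kg, slab 180 x 240 x 30 mm, top 50 mm up, lip along the back up to 73 mm) on two fixed rear feet and two screw feet in brackets at its front. Origin under the slab's middle, at worktop level; x points from the front to the back, z up. Screw feet at x = -120 mm, y = +100 mm (raised) and y = -100 mm (other). It stands steadily on its other three feet.
- high_grip (a point): middle of the raised foot's black bar knob, on the screw axis: bar 46 mm long (this point's x), 15 thick (y), 30 tall (z), on a 15 mm neck; 95 mm above the foot's sole. Knob and foot sink together 7 mm per radian of clockwise turn (steep thread; friction 0.15 Nm) and stay where left. The gap is 5 to 8.5 mm at the start: under a quarter turn, one grasp.
- high_tip (a point): centre of the sole of the raised screw foot (rubber disc, 32 mm across), straight below the middle of its knob; its height z is the gap to the worktop (z = 0).
- low_tip (a point): centre of the sole of the other screw foot, already on the worktop; same knob, its middle 95 mm above. If the raised foot is screwed too far, the front of the board and this foot lift off by as much.

How it is judged:
At the end, for the whole second after the job is handed in: The raised foot's sole is on the worktop (gap under 1.5 mm), the other screw foot is not lifted by more than 3 mm, and the board is at rest, level within 0.02 rad and within 30 mm of where it stood (height (world z) of high_tip below 0.0015 m and height (world z) of low_tip below 0.003 m and angle between board's own z axis and vertical below 0.02 rad and linear speed of board below 0.01 m/s and distance of board from where it was at the start of the episode below 0.03 m); the robot touches nothing.
It fails at once if the other screw foot is turned (its sole moves more than 3 mm up or down in the board) (z of low_tip in the frame of board above 0.003 m or z of low_tip in the frame of board below -0.003 m).
It also fails if it takes over 35 s, if anything falls off the work surface, if the arm or the gripper's body presses on something with over 40 N, if the wrist force passes 120 N, or if a joint passes its speed limit or range.

## Working session

There is one attempt and no reset: what is moved stays moved. The work goes in short steps, Python scripts to look and compute and a shell command to move; the robot and the scene stay as the last step left them, time stands still between calls to the robot, and variables do not carry over. Pictures are saved under pics/ and viewed, about 8 in all and at most 12, crops included, and the job is handed in when it is done.

```bash
mkdir -p pics; cat > h.py <<'E'
import numpy as np, cv2
from station import ctrl
def cam(n):
    c=ctrl.camera(n); return c
def save(c,f): cv2.imwrite('pics/'+f,cv2.cvtColor(c['pixels'],cv2.COLOR_RGB2BGR))
def cloud(c):
    v,u=np.mgrid[:400,:640]; d=c['depth']
    P=np.stack([(u-c['cx'])/c['fx']*d,(v-c['cy'])/c['fy']*d,d],-1)
    return (P-np.array(c['t']))@np.array(c['R'])
E
python3 - <<'E'
from h import *
print(ctrl.get_obs())
ims=[]
for n in ('scene','side'):
    c=cam(n); np.savez(n+'0.npz',**c); save(c,n+'0.png')
E
```

```text
{'time_s': 0.0, 'qpos': array([ 1.15436841e+00,  3.00451721e-01,  1.52160234e+00,  3.23095862e-05,
        1.32069243e+00, -6.65708249e-02]), 'joint_vel': array([-0.00046991,  0.00011357, -0.00087405,  0.00178528,  0.00094028,
       -0.00017338]), 'tau': array([ 1.95112414e-03, -5.31812847e+01, -3.52731800e+01,  7.09411665e-02,
        2.43060436e-02, -8.87274109e-05]), 'ee_pos': array([0.18839995, 0.51646242, 0.22388796]), 'eef_rot': array([-3.14044346e+00, -1.07980489e-04,  2.79172748e+00]), 'force': array([ 0.30354503, -1.58956297,  1.19178061]), 'moment': array([-0.02826778, -0.01765771, -0.0586563 ]), 'grip_width': 0.09439537113714266}
```

View pics/scene0.png

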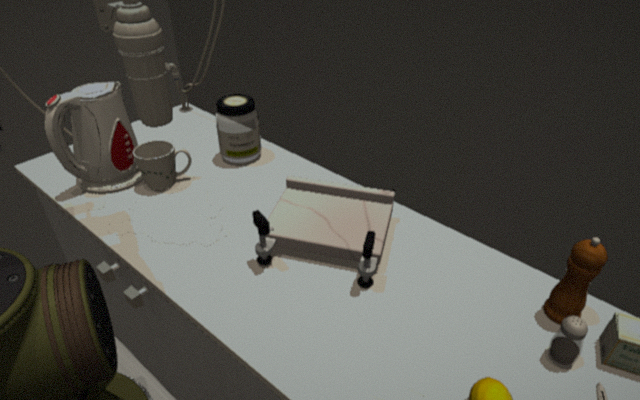

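View pics/side0.png

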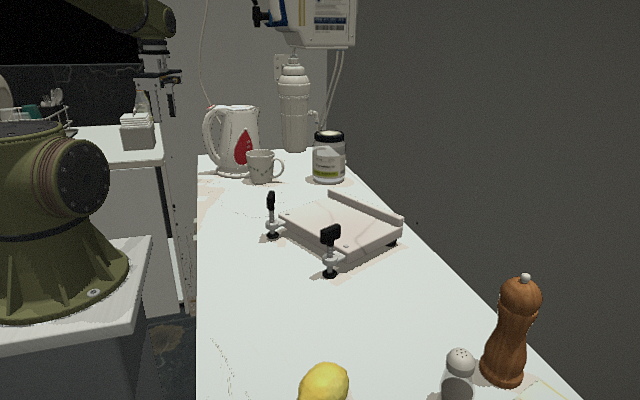

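Scene: knobs at about (261,222) and (369,245). Side: the same two at (270,201) and (331,236). The board lies between them and the lip is at the back.

```bash
cat > m.py <<'E'
from h import *
import sys
def meas(n,c,boxes):
    P=cloud(c); g=c['pixels'].max(-1)
    for (u0,v0,u1,v1) in boxes:
        m=np.zeros(g.shape,bool); m[v0:v1,u0:u1]=1
        m&=(g<60)&(c['depth']>0)&(P[...,2]>.06)&(P[...,2]<.14)
        q=P[m]; 
        r=cv2.minAreaRect((q[:,:2]*1000).astype(np.float32)); top=q[q[:,2]>np.percentile(q[:,2],97)-.006]
        t=cv2.minAreaRect((top[:,:2]*1000).astype(np.float32))
        print(n,len(q),q.mean(0).round(4),'z',np.percentile(q[:,2],[1,50,99]).round(4),'rect',r,'top',len(top),top.mean(0).round(4),t)
if __name__=='__main__':
    for n,b in (('scene',[(245,200,280,252),(355,222,385,268)]),('side',[(260,185,282,222),(315,220,348,256)])):
        c=dict(np.load(n+'0.npz')); meas(n,c,b)
        P=cloud(c); g=c['pixels'].astype(int)
        m=(abs(P[...,2]-.05)<.004)&(g.min(-1)>60)&(c['depth']>0)&(P[...,0]>.2)
        q=P[m][:,:2]*1000; print('slab',len(q),cv2.minAreaRect(q.astype(np.float32)))
E
python3 m.py
```

```text
scene 292 [0.4237 0.0518 0.1004] z [0.0605 0.1049 0.115 ] rect ((426.95672607421875, 56.59412384033203), (46.8129768371582, 13.449627876281738), 73.0273208618164) top 125 [0.426  0.0551 0.1125] ((427.45611572265625, 57.4315185546875), (44.90812301635742, 12.98198127746582), 72.91696166992188)
scene 234 [ 0.5048 -0.1282  0.0996] z [0.061  0.1058 0.1095] rect ((511.5772705078125, -124.39469909667969), (43.22206497192383, 15.258235931396484), 23.75934600830078) top 136 [ 0.5103 -0.1253  0.1071] ((512.2803344726562, -124.32203674316406), (42.14701461791992, 13.62684440612793), 25.452199935913086)
slab 5469 ((550.1486206054688, 166.3775634765625), (389.2989501953125, 1326.06201171875), 6.886269569396973)
side 135 [0.4298 0.0475 0.1037] z [0.0736 0.1057 0.1178] rect ((431.4516296386719, 54.846214294433594), (40.96437454223633, 12.826179504394531), 69.56045532226562) top 47 [0.4303 0.0512 0.1156] ((431.71942138671875, 55.68998718261719), (38.211238861083984, 11.635966300964355), 71.53529357910156)
side 324 [ 0.5145 -0.1277  0.097 ] z [0.0717 0.0981 0.112 ] rect ((516.5531616210938, -124.00653076171875), (46.29682159423828, 12.447067260742188), 25.507633209228516) top 94 [ 0.5146 -0.1265  0.1093] ((515.9151000976562, -125.12173461914062), (42.30705642700195, 9.732412338256836), 21.6675968170166)
slab 5128 ((573.131103515625, 163.4737548828125), (535.2837524414062, 1427.0709228515625), 8.75998306274414)
```

```bash
python3 - <<'E'
from h import *
for n in('scene','side'):
    P=cloud(dict(np.load(n+'0.npz'))).reshape(-1,3)
    q=P[(P[:,2]>.13)&(P[:,2]<.6)&(P[:,0]>.15)&(P[:,0]<.85)&(abs(P[:,1])<.9)]
    H,xe,ye=np.histogram2d(q[:,0],q[:,1],bins=[np.arange(.15,.9,.1),np.arange(-.9,.91,.1)]); print(ye.round(1)); print(xe.round(2)); print(H.astype(int))
E
```

```text
[-0.9 -0.8 -0.7 -0.6 -0.5 -0.4 -0.3 -0.2 -0.1 -0.   0.1  0.2  0.3  0.4
  0.5  0.6  0.7  0.8  0.9]
[0.15 0.25 0.35 0.45 0.55 0.65 0.75 0.85]
[[    0     0     0     0     0     0     0     0     0     0     0     0
      0    13    22     0     0     0]
 [    0     0     0     0     0     0     0     0     0     0     0     0
      0     0  1079     0   163  1399]
 [    0     0     0     0     0     0     0     0     0     0     0     0
      0     0  2528    63    10  4390]
 [    0     0     0     0     0     0     0     0     0     0     0     0
      0     0   252     1     0  3442]
 [    0     0     0     0     0     0     0     0     0     0     0     0
    149   106     0  1017  1907  2012]
 [    0     0     0     0   822    19     0     0     0     0     0     0
    327   253   417   402   378   174]
 [    0     0     0     0  3356 13876 12700  9672  7477  5849  4629  3685
   2956  2384  1775  1329  1264  1017]]
[-0.9 -0.8 -0.7 -0.6 -0.5 -0.4 -0.3 -0.2 -0.1 -0.   0.1  0.2  0.3  0.4
  0.5  0.6  0.7  0.8  0.9]
[0.15 0.25 0.35 0.45 0.55 0.65 0.75 0.85]
[[    0     0     0     0     0     0     0     0     0     0     0    12
    707  2266   726     0     0  1608]
 [    0  8323     0     0     0     0     0     0     0     0     0     0
      0     0   395     0   202  3069]
 [    0     0     0     0     0     0     0     0     0     0     0     0
      0     0  1030     3    20  2887]
 [    0     0     0     0     0     0     0     0     0     0     0     0
      0   575   307    82     7  2648]
 [    0     0     0     0     0     0     0     0     0     0     0     0
     73  1343   154   559   787  1478]
 [    0     0     0     0  1244     0     0     0     0     0     0     0
    249  1648   260   241   380   701]
 [    0     0     0   214 11445 18039 11605  7797  5533  4065  3097  2411
   1926  1944   804   501   399   745]]
```

```bash
python3 -m creep '{"translation":[[5,-40,0],[10,-80,0],[20,-120,0],[40,-155,0],[60,-190,0]],"yaw":[0,0,-0.1,-0.2,-0.3],"gripper":[0,0,0,0,0]}' 40
python3 -m creep '{"translation":[[20,-35,-5],[40,-70,-10],[65,-105,-15],[90,-140,-20],[110,-170,-24]],"yaw":[-0.12,-0.24,-0.36,-0.48,-0.6],"gripper":[0,0,0,0,0]}'
```

```text
time_s: 0.52
ee_pos: [0.2482, 0.3247, 0.2238]
eef_rot: [-3.141, -0.0, 2.488]
force: [1.2, 1.2, -0.0]
grip_width: 0.0941
time_s: 0.93
ee_pos: [0.3589, 0.1527, 0.1997]
eef_rot: [-3.141, -0.0, 1.882]
force: [0.6, 0.7, 0.0]
grip_width: 0.094
```

```bash
python3 -m creep '{"translation":[[18,-25,0],[36,-50,0],[54,-75,0],[70,-97,0],[70,-97,0]],"yaw":[-0.12,-0.24,-0.36,-0.48,-0.6],"gripper":[0,0,0,0,0]}'
python3 -m creep '{"translation":[[0,0,0],[0,0,0],[0,0,0]],"yaw":[-0.03,-0.03,-0.03],"gripper":[0,0,0]}'
python3 - <<'E'
from h import *
from scipy.spatial.transform import Rotation as Ro
o=ctrl.get_obs(); c=cam('wrist'); save(c,'w1.png')
T=np.array(c['tool_from_camera']); R=Ro.from_euler('xyz',o['eef_rot']).as_matrix()
d=c['depth']; v,u=np.mgrid[:400,:640]
P=np.stack([(u-c['cx'])/c['fx']*d,(v-c['cy'])/c['fy']*d,d],-1)
P=(P@T[:3,:3].T+T[:3,3])@R.T+o['ee_pos']; np.save('w1.npy',P)
g=c['pixels'].max(-1)
m=(g<70)&(d>0)&(P[...,2]>.095)&(P[...,2]<.135)&(abs(P[...,0]-.43)<.06)&(abs(P[...,1]-.056)<.06)
q=P[m]; print(o['ee_pos'],o['eef_rot'],len(q)); print(q.mean(0),np.percentile(q[:,2],[5,50,95]))
t=q[q[:,2]>.107]; print(cv2.minAreaRect((t[:,:2]*1000).astype(np.float32)))
E
```

```text
time_s: 1.35
ee_pos: [0.4306, 0.0527, 0.1993]
eef_rot: [-3.141, 0.001, 1.273]
force: [1.1, 0.9, 0.1]
grip_width: 0.094
time_s: 1.6
ee_pos: [0.4304, 0.0527, 0.1992]
eef_rot: [-3.14, 0.001, 1.245]
force: [-0.8, -0.7, 1.3]
grip_width: 0.094
[0.43043181 0.05268032 0.19916145] [-3.14044603e+00  6.61855544e-04  1.24486108e+00] 1291
[0.43156496 0.06332076 0.11339005] [0.10743546 0.11424612 0.11562903]
((430.6563720703125, 61.11164855957031), (44.40279769897461, 15.0400390625), 73.25662994384766)
```

View pics/w1.png

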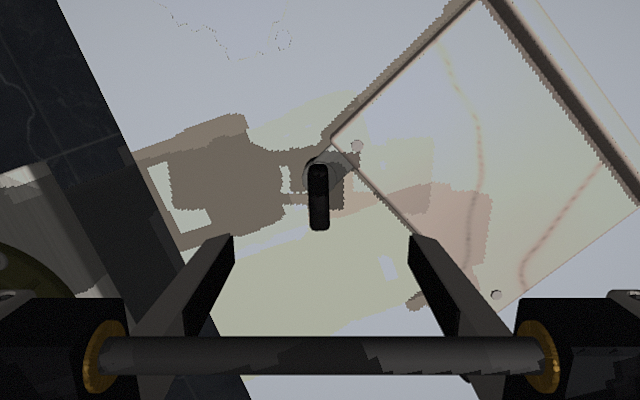

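Wrist: the raised bar is at (318,197) and lined up between the jaws. Its centre is about (0.430, 0.059), top at about 0.1157, so the gap is about 5.7 mm. Descend and grip.

```bash
python3 -m creep '{"translation":[[0,6,-25],[0,6,-50],[0,6,-75],[0,6,-95],[0,6,-95]],"yaw":[0.025,0.025,0.025,0.025,0.025],"gripper":[0,0,0,0,0]}' 40
python3 -m creep '{"translation":[[0,0,0],[0,0,0],[0,0,0],[0,0,0],[0,0,0]],"yaw":[0,0,0,0,0],"gripper":[150,220,220,220,220]}' 40
python3 -m creep '{"translation":[[0,0,0],[0,0,0],[0,0,0]],"yaw":[0,0,0],"gripper":[220,220,220]}' 40
python3 -c "
from station import ctrl
print(ctrl.get_obs())"
```

```text
time_s: 2.07
ee_pos: [0.4284, 0.0592, 0.1012]
eef_rot: [-3.135, 0.002, 1.273]
force: [0.2, -0.0, 0.3]
grip_width: 0.0939
time_s: 2.48
ee_pos: [0.4289, 0.0592, 0.1021]
eef_rot: [-3.137, 0.002, 1.273]
force: [0.4, -0.1, 0.2]
grip_width: 0.0641
time_s: 2.73
ee_pos: [0.4289, 0.0592, 0.1023]
eef_rot: [-3.137, 0.002, 1.273]
force: [0.8, -0.4, -0.0]
grip_width: 0.0444
{'time_s': 2.7333, 'qpos': array([ 5.26306483e-02,  1.98683990e-01,  1.96272229e+00, -2.41882552e-04,
        9.84890876e-01,  3.50752863e-01]), 'joint_vel': array([-0.00029176,  0.00474826,  0.00226432,  0.000896  , -0.00057093,
        0.0007594 ]), 'tau': array([ 8.34307924e-03, -4.11895323e+01, -2.91850966e+01,  6.25857222e-02,
        8.00273468e-03, -2.37122360e-03]), 'ee_pos': array([0.4289425 , 0.05919635, 0.10225267]), 'eef_rot': array([-3.13724360e+00,  1.80516623e-03,  1.27281226e+00]), 'force': array([ 0.77248496, -0.36646484, -0.01110211]), 'moment': array([-0.04595311,  0.09010344, -0.00641772]), 'grip_width': 0.04444410900845714}
```

```bash
python3 -m creep '{"translation":[[0,0,0],[0,0,0],[0,0,0],[0,0,0],[0,0,0]],"yaw":[0,0,0,0,0],"gripper":[255,255,255,255,255]}' 40
python3 -m creep '{"translation":[[0,0,0],[0,0,0],[0,0,0]],"yaw":[0,0,0],"gripper":[255,255,255]}' 40
python3 -c "
from station import ctrl
o=ctrl.get_obs();print(o['force'],o['moment'],o['ee_pos'],o['grip_width'])"
```

```text
time_s: 3.15
ee_pos: [0.4301, 0.0589, 0.1025]
eef_rot: [-3.141, 0.001, 1.273]
force: [6.9, -3.0, -7.2]
grip_width: 0.0146
time_s: 3.4
ee_pos: [0.4303, 0.0588, 0.1025]
eef_rot: [-3.141, 0.001, 1.273]
force: [3.3, -1.7, -4.1]
grip_width: 0.0148
[ 3.31640074 -1.68934749 -4.14678094] [-0.39808661 -0.7306673   0.10021086] [0.43026646 0.05883311 0.10246844] 0.014839308764994182
```

```bash
python3 -m creep '{"translation":[[0,0,-0.6],[0,0,-1.2],[0,0,-1.8],[0,0,-2.4],[0,0,-2.4]],"yaw":[-0.085,-0.17,-0.255,-0.34,-0.34],"gripper":[255,255,255,255,255]}' 40
python3 -c "
from station import ctrl
o=ctrl.get_obs();print(o['force'],o['moment'])"
python3 -m creep '{"translation":[[0,0,-0.6],[0,0,-1.2],[0,0,-1.8],[0,0,-2.1],[0,0,-2.1]],"yaw":[-0.085,-0.17,-0.255,-0.3,-0.3],"gripper":[255,255,255,255,255]}' 40
python3 -c "
from station import ctrl
o=ctrl.get_obs();print(o['force'],o['moment'],o['ee_pos'],o['eef_rot'])"
```

```text
time_s: 3.82
ee_pos: [0.4301, 0.0589, 0.1]
eef_rot: [-3.14, 0.002, 0.929]
force: [1.4, 0.3, -2.5]
grip_width: 0.0149
[ 1.38618566  0.25717258 -2.46731642] [-1.14031814e-05 -9.04264216e-02 -1.14250552e-01]
time_s: 4.23
ee_pos: [0.4299, 0.0591, 0.0978]
eef_rot: [-3.14, 0.002, 0.63]
force: [1.0, 1.3, -1.1]
grip_width: 0.015
[ 1.02167749  1.25238672 -1.144284  ] [ 0.32099505  0.12997914 -0.04870296] [0.42994892 0.05909866 0.09784222] [-3.13995345e+00  1.77583978e-03  6.29736778e-01]
```

```bash
q(){ python3 -c "
from station import ctrl
o=ctrl.get_obs();print('M',o['force'].round(2),o['moment'].round(3),o['ee_pos'].round(5),o['eef_rot'][2].round(4),'tau6',o['tau'].round(3)[5])"; }
python3 -m creep '{"translation":[[0,0,-0.3],[0,0,-0.6],[0,0,-0.6]],"yaw":[-0.04,-0.08,-0.08],"gripper":[255,255,255]}' 40 >/dev/null; q
python3 -m creep '{"translation":[[0,0,-0.2],[0,0,-0.4],[0,0,-0.4]],"yaw":[-0.03,-0.06,-0.06],"gripper":[255,255,255]}' 40 >/dev/null; q
python3 -c "
from m import *
for n,b in (('scene',[(355,222,385,268)]),('side',[(315,220,348,256)])):
    c=cam(n); np.savez(n+'1.npz',**c); meas(n,c,b)
    save(c,n+'1.png')
c=cam('side'); cv2.imwrite('pics/sc1.png',cv2.resize(c['pixels'][170:300,220:420,::-1],None,fx=4,fy=4))
"
```

```text
M [ 0.43  1.6  -0.32] [0.219 0.019 0.05 ] [0.42988 0.05917 0.09729] 0.5515 tau6 0.981
M [ 1.08  0.93 -0.93] [ 0.172 -0.083  0.097] [0.42985 0.05923 0.09692] 0.4939 tau6 0.782
scene 226 [ 0.5047 -0.1283  0.1002] z [0.0612 0.106  0.1091] rect ((511.0064392089844, -125.13262939453125), (43.01322555541992, 13.562444686889648), 25.251163482666016) top 136 [ 0.5098 -0.1256  0.1071] ((511.3426818847656, -124.89749908447266), (42.20426559448242, 13.42391586303711), 25.251163482666016)
side 325 [ 0.5144 -0.1276  0.0971] z [0.0725 0.0982 0.1119] rect ((516.5880737304688, -124.14246368408203), (46.0589485168457, 12.898683547973633), 20.798036575317383) top 94 [ 0.5143 -0.1264  0.1094] ((515.7396240234375, -124.59345245361328), (43.3349723815918, 9.884377479553223), 26.298439025878906)
```

View pics/sc1.png

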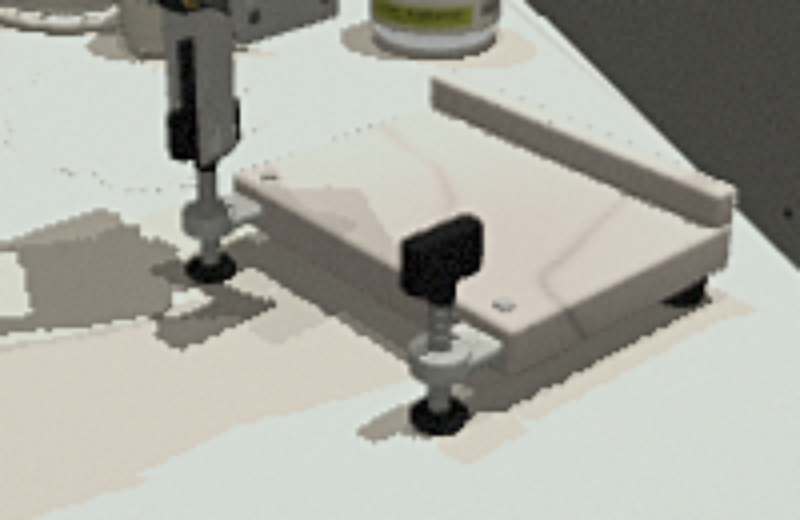

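Side crop: jaws grip the raised knob. Its foot (crop 210,268) is at or near the worktop. The low foot (440,415) looks unmoved. I have turned 0.78 rad (5.45 mm). I'll go on in small steps, watching the torque and any lift of the low knob against the first picture.

```bash
cat > lift.py <<'E'
from h import *
o=ctrl.get_obs();print('M',o['moment'].round(3),'z',o['ee_pos'][2].round(5),'yaw',o['eef_rot'][2].round(4),'tau6',o['tau'].round(3)[5])
for n,(u0,v0,u1,v1) in (('scene',(352,224,388,295)),('side',(312,218,352,284))):
    a=dict(np.load(n+'0.npz')); c=cam(n)
    f=lambda c: cv2.cvtColor(c['pixels'],cv2.COLOR_RGB2GRAY)[v0:v1,u0:u1].astype(np.float32)
    s,r=cv2.phaseCorrelate(f(a),f(c),cv2.createHanningWindow((u1-u0,v1-v0),cv2.CV_32F))
    D=a['depth'][v0:v1,u0:u1].mean(); print(n,'shift px',np.round(s,3),'mm/px',round(1000*float(D)/float(a['fy']),2),round(r,2))
E
python3 lift.py
python3 -m creep '{"translation":[[0,0,-0.2],[0,0,-0.4],[0,0,-0.4]],"yaw":[-0.03,-0.06,-0.06],"gripper":[255,255,255]}' 40 >/dev/null; python3 lift.py
python3 -m creep '{"translation":[[0,0,-0.2],[0,0,-0.4],[0,0,-0.4]],"yaw":[-0.03,-0.06,-0.06],"gripper":[255,255,255]}' 40 >/dev/null; python3 lift.py
```

```text
M [ 0.254 -0.001  0.072] z 0.09692 yaw 0.4943 tau6 0.052
scene shift px [0.102 0.096] mm/px 1.87 0.92
side shift px [-0.029 -0.107] mm/px 2.06 1.0
M [0.375 0.214 0.109] z 0.09667 yaw 0.433 tau6 0.81
scene shift px [0.06  0.005] mm/px 1.87 0.97
side shift px [ 0.007 -0.086] mm/px 2.06 1.0
M [0.339 0.568 0.164] z 0.09664 yaw 0.3747 tau6 0.846
scene shift px [ 0.1  -0.13] mm/px 1.87 0.9
side shift px [ 0.093 -0.193] mm/px 2.06 1.0
```

The tool height stalled at 0.0967 (5.8 mm of sinking) while the turning moment rose, so the foot has touched. That leaves about 0.5 mm of overturn, which is within tolerance. Release and rise.

```bash
python3 -m creep '{"translation":[[0,0,0],[0,0,0],[0,0,0],[0,0,0],[0,0,0]],"yaw":[0,0,0,0,0],"gripper":[180,120,60,0,0]}' 40
python3 -m creep '{"translation":[[0,0,0],[0,0,0],[0,0,0],[0,0,0],[0,0,0]],"yaw":[0,0,0,0,0],"gripper":[0,0,0,0,0]}'
python3 -m creep '{"translation":[[0,0,20],[0,0,45],[0,0,80],[0,0,120],[0,0,120]],"yaw":[0,0,0,0,0],"gripper":[0,0,0,0,0]}'
python3 lift.py; python3 - <<'E'
from m import *
for n,b in (('scene',[(245,200,280,252),(355,222,385,268)]),('side',[(260,185,282,222),(315,220,348,256)])):
    c=cam(n); meas(n,c,b); np.savez(n+'2.npz',**c)
    if n=='side': cv2.imwrite('pics/sc2.png',cv2.resize(c['pixels'][170:300,220:420,::-1],None,fx=4,fy=4))
E
```

```text
time_s: 6.1
ee_pos: [0.43, 0.0593, 0.0966]
eef_rot: [-3.14, 0.001, 0.377]
force: [1.0, -0.6, -0.1]
grip_width: 0.0444
time_s: 6.52
ee_pos: [0.43, 0.0593, 0.0966]
eef_rot: [-3.14, 0.001, 0.377]
force: [-0.1, -0.9, -0.1]
grip_width: 0.0781
time_s: 6.93
ee_pos: [0.4322, 0.0595, 0.2231]
eef_rot: [3.14, -0.008, 0.377]
force: [1.0, 1.0, 1.2]
grip_width: 0.094
M [-0.066  0.074  0.   ] z 0.22314 yaw 0.3767 tau6 0.001
scene shift px [ 0.126 -0.193] mm/px 1.87 0.91
side shift px [ 0.076 -0.234] mm/px 2.06 0.98
scene 288 [0.4238 0.0521 0.0965] z [0.0628 0.1    0.1094] rect ((427.4797058105469, 55.8912353515625), (44.392330169677734, 14.12928295135498), 22.702251434326172) top 126 [0.4263 0.0547 0.1068] ((427.9212646484375, 56.21786880493164), (43.32550811767578, 13.867510795593262), 22.702255249023438)
scene 236 [ 0.5048 -0.1282  0.1   ] z [0.0613 0.1063 0.1094] rect ((511.7665710449219, -123.71326446533203), (44.05448913574219, 15.142765045166016), 25.38021469116211) top 137 [ 0.5103 -0.1253  0.1074] ((512.1121215820312, -124.40473175048828), (44.04386901855469, 13.294525146484375), 25.613018035888672)
side 237 [0.4303 0.0532 0.0964] z [0.0727 0.0973 0.1111] rect ((431.4210510253906, 53.574302673339844), (43.78427505493164, 11.696114540100098), 13.66281795501709) top 63 [0.4306 0.0538 0.1085] ((431.2750244140625, 53.796775817871094), (41.751731872558594, 9.933802604675293), 11.747060775756836)
side 329 [ 0.5148 -0.1274  0.097 ] z [0.0724 0.0975 0.1119] rect ((517.2573852539062, -125.25706481933594), (46.476165771484375, 12.50423526763916), 19.707210540771484) top 93 [ 0.5146 -0.1263  0.1094] ((516.289794921875, -125.08733367919922), (43.09326934814453, 11.162601470947266), 20.422443389892578)
```

View pics/sc2.png

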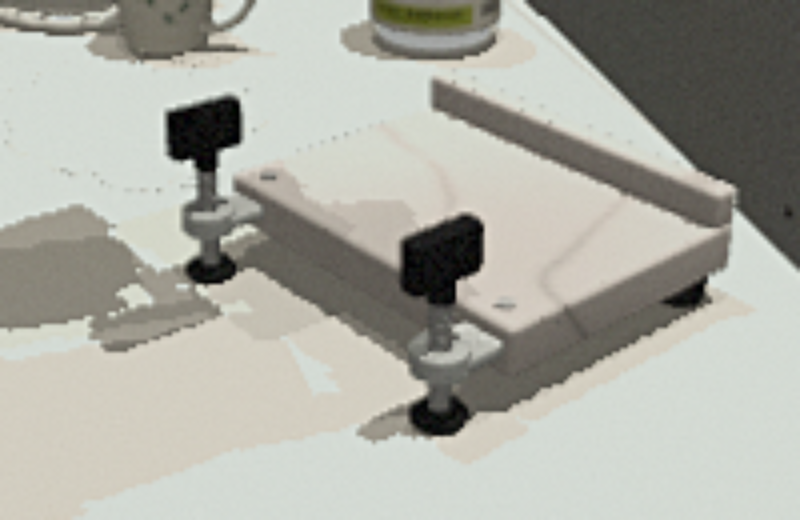

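Side crop: both knobs stand at equal height and both feet are on the worktop. The gripper is clear. Handing in.

```bash
python3 -c "
from station import ctrl
print(ctrl.hand_in())"
```

```text
the job is handed in; nothing more can be done
None
```

I gripped the raised foot's knob once and turned it clockwise about 0.88–0.90 rad, which sinks the foot about 6.2 mm. I then let go, moved the gripper clear and handed the job in at about 7 s; no verdict was reported.

- **Contact:** the tool height stopped falling after about 5.8 mm while the turning moment kept rising. That fits the gap of about 5.7 mm measured in the pictures, so the foot is on the worktop with roughly 0.4–0.5 mm of overturn.
- **Knob heights:** in the last depth pictures the turned knob's top is within 1 mm of the other (0.1068 against 0.1074 m in one view, 0.1085 against 0.1094 m in the other).
- **Other foot:** its knob moved by about 0.25 pixel at most, roughly 0.4 mm, and I never touched it. The board showed no visible shift.
- **Disagreement:** the two cameras differ by about 2 mm in absolute height, which is their calibration error. I relied on differences and the contact signal rather than absolute heights.

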